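# Plug in the inspection mirror and hold it on the hidden rivet

### The job

Take the plug-in inspection mirror out of the wooden block and plug it fully home into the socket of the sprung swivel, with its mirror face on the side of the little bench camera. Then turn it on the swivel, against the spring, until the camera would see the rivet head on the hidden side of the clamped bracket in the middle of the mirror, and keep hold of it there: the job finishes with the gripper still holding the mirror steady at that angle. Do not disturb the jar, the spool or the hammer.

Things in the scene. Friction and masses are not known exactly. Their poses are not given: they have to be found in the camera images.
- mirror: The loose plug-in mirror, upright, 0.11 to 0.22 kg. Origin: centre of the underside of its foot; z up, -x the way the mirror face looks. A dark steel plug foot 20 (x) by 30 (y) mm, 22 mm high (lowest 6 mm taper to 16.5 by 26.5); a collar 26 by 36 mm from 22 to 30 mm height, which comes to rest on the socket's top; then the post. The foot stands 18 mm above the bench at the start.
- rest_block: Fixed block of light wood, 85 by 85 by 40 mm high, in which the mirror waits: its loose rectangular hole (3 mm wider than the foot, 24 mm deep) is at the middle of its top. Origin: centre of its underside; z up.
- rig: Fixed aluminium base plate, 8 mm thick, carrying the bench camera, the vice with the bracket, and the swivel. Origin: on the bench surface, straight under the swivel's axis; z up. The plate reaches 210 mm in -x, 60 mm in +x, 130 mm either way in y. Camera (+y) and bracket (-y) stand on its -x half, no higher than 125 mm above the bench.
- lens (a point): Centre of the front of the bench camera's lens, 85 mm above the bench, 160 mm horizontally from the swivel's axis. The camera is a grey box 45 by 40 by 38 mm on a short pole and looks level at the swivel's axis. It sees the rivet mid-mirror when the mirror face looks along the bisector of the directions from the axis to lens and to rivet (the rig's own -x).
- mark (a point): The brass rivet head, 14 mm across, on the steel angle bracket (60 mm wide web, 18 mm flange) in the vice, 85 mm above the bench, 160 mm horizontally from the swivel's axis, as far as the lens. It is turned away from the camera, which can only see it through the mirror.
- socket_mouth (a point): Centre of the socket's mouth, on the swivel's axis, at the top (50 mm above the bench) of the swivelling aluminium block, 60 (x) by 70 (y) mm. Hole 22.6 (x) by 32.6 (y) mm, 24 mm deep; the foot goes in 22 mm. The frame turns with the block: plugged in the right way, the mirror's axes lie along it (turned half round, it cannot reach the angle).
- socket (a joint): Swivel angle of the socket block, rad: 0 at rest against its stop, growing counter-clockwise seen from above, up to 1.5. A spring pulls it back with 0.05 N m at rest, 0.17 N m at 1.5 rad: it swings back when let go. The angle wanted lies 0.45 to 1.05 rad from rest. The plug has up to 0.15 rad of play in the socket: the mirror's own angle counts.
- jar: Loose glass jar with a white cap, 60 mm across, 85 mm high; origin under its centre. A bystander.
- spool: Loose wooden thread spool standing upright, 44 mm across, 56 mm high; origin under its centre. A bystander.
- hammer: Loose hammer lying on the bench, 240 mm long. A bystander.
- post (a point): Point on the axis of the mirror's wooden square post (22 by 22 mm, up to 124 mm above the foot's underside), 108 mm above the foot's underside. The post is free all round from 80 to 124 mm: grip it there from above, across either pair of faces.
- glass (a point): Centre of the mirror's flat reflecting face, 60 mm wide (y), 46 mm high (34 to 80 mm above the foot's underside), 17 mm in front (-x) of the post's axis.
Mind the look-alikes: they are no part of the job. Leave any green or yellow look-alike of the mirror alone.

How it is judged (in metres and radians):
On the way, in this order (a step that is already met when the one before it is completed fails the run):
1. the mirror is plugged fully home in the swivel's socket (z of mirror in the frame of socket_mouth below -0.019 m and horizontal distance between mirror and socket_mouth below 0.005 m and angle between mirror's own z axis and vertical below 0.08 rad), for 0.2 s.
2. the mirror is turned so that the camera sees the rivet head in it (angle between the x axis of mirror and the x axis of rig, either way round below 0.07 rad and x of lens in the frame of mirror below 0 m and z of mirror in the frame of socket_mouth below -0.019 m), for 0.2 s.
At the end, for the whole second after the job is handed in: The mirror's foot is at least 19 mm deep in the socket, within 5 mm of its axis and upright within 0.08 rad; the mirror face looks along the bisector between lens and rivet within 0.07 rad, on the camera's side; it is still, and the fingers hold it (contact force over 1 N) through the last second (all of step 2 and horizontal distance between mirror and socket_mouth below 0.005 m and angle between mirror's own z axis and vertical below 0.08 rad and angular speed of mirror below 0.1 rad/s and contact force between the fingers and mirror above 1 N); the arm keeps its last pose, push and grip.
It fails at once if the jar, the spool or the hammer is pushed over 30 mm or knocked over (distance of any of jar, spool, hammer from where it was at the start of the episode above 0.03 m or angle between any of jar, spool's own z axis and vertical above 0.5 rad).
It also fails if it takes over 51 s, if anything falls off the work surface, if the arm or the gripper's body presses on something with over 40 N, if the wrist force passes 120 N, or if a joint passes its speed limit or range.

### The arm

A 7-joint arm with a two-finger parallel gripper is mounted at the origin on the work surface. World frame = base frame: x ahead of the robot, y to its left, z up, the work surface at z = 0. Lengths are in mm, angles in rad, forces in N, time in s.
With the tool pointing down it reaches from about 400 to 875 mm from the base axis. Payload 6.5 kg.
Tool frame: the origin (TCP) lies midway between the tips of the shut fingers; the grasp point (between the pads) lies 19 mm behind it; z points along the fingers, y is the direction in which the jaws open and shut (so a half turn about z gives the same grasp; the last joint's range is limited). The gripper opens to 88 mm and grips with 3 to 60 N. Pads are 18 mm wide; open, the fingers measure 123 mm over their backs; the gripper's body (75 mm by 187 mm) begins 45 mm behind the grasp point.
Start: joints at [1.164, 0.536, -0.004, 1.538, 0.003, 1.067, -0.071], TCP at [217.252, -612.61, 238.716] pointing down, gripper open.
Joint ranges: [-2.7, 2.7], [-0.37, 2.16], [-1.27, 1.26], [0.24, 2.4], [-1.31, 4.45], [0.19, 1.91], [-2.76, 2.76]. Speed limits (rad/s): [2.39, 2.39, 3.14, 3.14, 3.14, 3.14, 3.14].

### API

Orientations are given as a unit quaternion [w, x, y, z].
In Python, from plant import * gives the robot as it stands.
- The arm moves only by the tool servo_tool, never from a script. Its argument "series" is a list of rows, each an object with "slide": the shift along the tool's x, y, z in mm, a list of three; "angular": the turn, a rotation vector about the tool's x, y, z in rad, a list of three; "grip": the closure, from -1 (fully open) to 1 (shut), so that 0 is half open. In form: [{"slide": [dx, dy, dz], "angular": [ax, ay, az], "grip": grip}, ...]. A call has 1 to 20 rows; each row is the pose to reach, as a shift and turn from the pose commanded when the call began, along the tool's axes at that moment; what a row does not reach only later rows make up. A row lasts 1/10 s, in which the tool goes at most 50 mm and 8.59 degrees, less where a joint would pass 70% of its speed; a pose out of reach is approached as far as the arm can. A call with a gripper value outside its range is refused whole. The fingers move at their own pace and stop on an object; the grip force is fixed at half the most. Time passes only in rows, so rows that repeat a pose let the fingers close. It gives the time, the measured TCP pose, the force and the opening at its end, in the units of the state.
- get_state(): the state, without advancing time (a new reading comes with each control period).
- get_image(name): name is "scene" or "top"; returns (picture, depth): 384x512x3 uint8, blue, green, red; 384x512 float32, mm along the optical axis (not along the pixel's ray), 0 where there is no reading.
- camera_params(name): a dict with "fx", "fy", "cx", "cy" (pixels), "k1" (the pictures are not rectified: a ray, as slopes to the right and down, at radius r is drawn at 1 + k1 r^2 times it, then the intrinsics apply), "xyz" and "attitude" of the camera in the world. Camera axes: x right, y up, looking along -z (the intrinsics and any distortion apply to the point x, -y, -z); pixel columns grow to the right and rows downward; lengths in mm; the calibration is good to about 2 mm. A picture is of the moment at which its call begins. camera_params takes no time and is no camera call.
- job_done(): hands the job in, once; it reports no verdict.
The state is a dict: "clock": time; "joint_positions": joint angles; "joint_velocities": joint speeds; "joint_torque": joint torques, N m; "position": TCP position; "tcp_rot": TCP orientation; "wrist_force": force on the tool from outside, world axes, zero at the start; "torque": the same for the moment, N m; "grip_width": opening from 0.0 (shut) to 1.0 (fully open).
Only numpy, scipy, OpenCV 4.12 (cv2) and the standard library are available. Lean on these libraries where they do the work, as an engineer would, in place of code of your own. Each camera call takes 0.05 s, during which the arm holds its last target. There are 200 camera calls.

## Working session

There is one attempt and no reset: what is moved stays moved. The work goes in short steps, Python scripts to look and compute and a tool call to move; the robot and the scene stay as the last step left them, time stands still between calls to the robot, and variables do not carry over. Pictures are saved under pics/ and viewed, about 8 in all and at most 12, crops included, and the job is handed in when it is done.

Besides the shell and the picture viewer there is one more tool, called after "Emit:" as name([rows], argument=value, ...), one row to a line, values as JSON. servo_tool: Moves the arm, as the interface text tells. Its arguments: {"type":"object","properties":{"series":{"type":"array"}},"required":["series"]}

```bash
mkdir -p pics
cat > h.py <<'E'
from plant import *
import numpy as np, cv2
from scipy.spatial.transform import Rotation as R
def rot(q): return R.from_quat([q[1],q[2],q[3],q[0]])
def grab(n):
    im,d=get_image(n); np.savez('%s.npz'%n,im=im,d=d); return im,d
def load(n):
    z=np.load('%s.npz'%n); return z['im'],z['d']
def cloud(n,d):
    p=camera_params(n); h,w=d.shape
    v,u=np.mgrid[0:h,0:w].astype(float)
    K=np.array([[p['fx'],0,p['cx']],[0,p['fy'],p['cy']],[0,0,1]])
    pts=cv2.undistortPoints(np.stack([u.ravel(),v.ravel()],1)[:,None],K,np.array([p['k1'],0,0,0,0.]))[:,0]
    c=np.c_[pts[:,0],-pts[:,1],-np.ones(len(pts))]*d.reshape(-1,1)
    P=rot(p['attitude']).apply(c)+np.array(p['xyz'])
    P[d.ravel()<=0]=np.nan
    return P.reshape(h,w,3)
E
python3 - <<'E'
from h import *
for n in('scene','top'):
    im,d=grab(n); cv2.imwrite(f'pics/{n}0.png',im); print(n,camera_params(n),d[d>0].min(),d.max())
print(get_state())
E
```

```text
scene {'fx': 415.38092096336885, 'fy': 415.38092096336885, 'cx': 252.7195912556867, 'cy': 191.260733731194, 'k1': -0.09482610951899875, 'xyz': array([ 941.07244446,  500.24666384, 1118.67269782]), 'attitude': array([0.3237103 , 0.0915486 , 0.27050729, 0.90202899])} 1005.3915 3245.979
top {'fx': 406.58740803434273, 'fy': 406.58740803434273, 'cx': 256.66839916760114, 'cy': 194.96214257344116, 'k1': 0.0315623391546993, 'xyz': array([ 401.06592375,  -30.3120827 , 1160.98100471]), 'attitude': array([-0.69869563, -0.05338306,  0.04070174,  0.71226262])} 1012.81 2099.1096
{'clock': 0.1, 'joint_positions': array([ 1.16375762,  0.53708205, -0.00442241,  1.53871298,  0.00261289,
        1.06729598, -0.07115969]), 'joint_velocities': array([ 0.00148324, -0.00176616, -0.00150701, -0.00201253, -0.00075744,
        0.00020014,  0.00056468]), 'joint_torque': array([ 2.21087670e-03, -5.72078311e+01,  9.94089246e-01, -2.52230859e+01,
       -5.61379362e-02,  1.34551417e-02,  6.68497637e-05]), 'position': array([ 217.08269176, -612.12436196,  237.95617677]), 'tcp_rot': array([-7.21757529e-04,  9.85504623e-01,  1.69646929e-01, -1.90286912e-04]), 'wrist_force': array([-0.09869439, -1.46699597,  0.64497315]), 'torque': array([-0.03173212, -0.01621183, -0.02911621]), 'grip_width': 1.0005817284338159}
```

View pics/scene0.png

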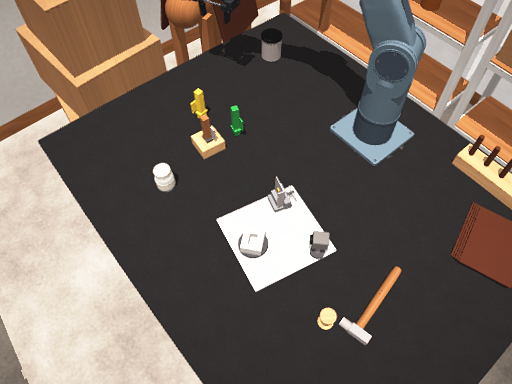

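View pics/top0.png

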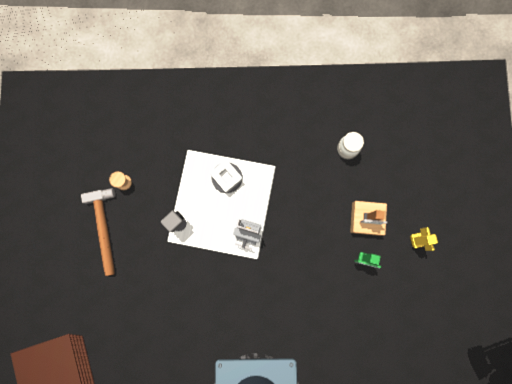

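The wooden block with the brown mirror is at top (370,218) and scene (208,138). The look-alikes are green at top (370,260) and yellow at top (425,240). The rig is the white plate at top (222,205), with the swivel at (227,178), the camera at (175,220) and the bracket at (249,233). The mirror in the wooden block fits the description. I'll enlarge the crops to confirm that and measure.

Run:
```python
from h import *
im,d=load('top'); s,ds=load('scene')
a=cv2.resize(im[190:280,330:450],None,fx=3.3,fy=3.3,interpolation=cv2.INTER_CUBIC)
b=cv2.resize(im[145:265,160:285],None,fx=3.2,fy=3.2,interpolation=cv2.INTER_CUBIC)
c=cv2.resize(s[80:170,180:260],None,fx=3.3,fy=3.3,interpolation=cv2.INTER_CUBIC)
e=cv2.resize(s[165:290,210:345],None,fx=2.9,fy=2.9,interpolation=cv2.INTER_CUBIC)
C=np.zeros((600,800,3),np.uint8)
for q,(x,y) in((a,(0,0)),(c,(0,300)),(b,(398,0)),(e,(400,300))):
    h=min(q.shape[0],300 if 1 else 0,600-y);w=min(q.shape[1],800-x); C[y:y+h,x:x+w]=q[:h,:w]
# b needs more height: save separately scaled
b2=cv2.resize(b,(312,300)); C[0:300,398:]=0; C[0:300,398:710]=b2
cv2.imwrite('pics/crops.png',C)
P=cloud('top',d); Q=cloud('scene',ds)
print(np.nanmedian(P[320:340,150:200,2]),np.nanmedian(Q[300:320,200:240,2]))
def reg(P,x0,x1,y0,y1,z0,z1):
    m=(P[...,0]>x0)&(P[...,0]<x1)&(P[...,1]>y0)&(P[...,1]<y1)&(P[...,2]>z0)&(P[...,2]<z1)
    return m
def rect(P,m,n):
    q=P[m][:,:2].astype(np.float32)
    if len(q)<4: print(n,len(q));return
    r=cv2.minAreaRect(q); print(n,len(q),'c',np.round(r[0],1),'size',np.round(r[1],1),'ang',round(r[2],1),'z',np.round(np.percentile(P[m][:,2],[5,50,95]),1),'mean',np.round(q.mean(0),1))
print('block px',P[230,360],'mirror px',P[213,372],P[222,378],'swivel',P[178,227],'cam',P[220,175],'br',P[230,249])
for n,p in(('top',P),('scene',Q)):
    print(n)
    bx=P[230,360]
    def R_(a,*z): return (bx[0]-70,bx[0]+110,bx[1]-90,bx[1]+70,*z)
    rect(p,reg(p,*R_(0,30,48)),'blocktop')
    rect(p,reg(p,*R_(0,100,132)),'mirtop1')
    rect(p,reg(p,*R_(0,134,150)),'posttop')
    sx=P[178,227]
    rect(p,reg(p,sx[0]-60,sx[0]+60,sx[1]-60,sx[1]+60,42,58),'swivel')
    rect(p,reg(p,250,620,-100,300,3,14),'plate')
    cx=P[220,175]; rect(p,reg(p,cx[0]-50,cx[0]+50,cx[1]-50,cx[1]+50,95,115),'cam')
    cx=P[230,249]; rect(p,reg(p,cx[0]-60,cx[0]+60,cx[1]-60,cx[1]+60,80,135),'bracket')
```

```text
-0.04443269006640094 0.11921892250029487
block px [ 448.94607477 -291.10453319   43.74241457] mirror px [ 489.3448936  -309.15922045  107.56980657] [ 466.31051337 -325.00525461  100.74659081] swivel [604.13767135  72.28143833  22.73335414] cam [481.07004603 200.84482786 107.46386329] br [451.71352261   9.05319867 101.10946249]
top
blocktop 802 c [ 452.3 -316.1] size [ 88.6 150.5] ang 83.3 z [35.1 39.4 43.5] mean [ 482.2 -314.3]
mirtop1 71 c [ 436.8 -314.5] size [114.  38.] ang 1.7 z [100.8 116.6 127.3] mean [ 448.2 -309.6]
posttop 90 c [ 481.4 -319.6] size [26.6 20.4] ang 88.4 z [136.6 141.  144.1] mean [ 481.5 -319.1]
swivel 457 c [609.4  75. ] size [71.3 60.1] ang 39.4 z [45.8 49.4 53. ] mean [609.   74.7]
plate 6317 c [435.3 100.3] size [399.2 369.3] ang 90.0 z [ 3.5  7.3 11.2] mean [496.1  95. ]
cam 300 c [481.6 210.6] size [41.9 52.5] ang 43.3 z [ 97.4 103.4 106.5] mean [480.4 210.6]
bracket 72 c [463.8  11.5] size [59.3 21.7] ang 72.2 z [ 87.4 113.  117.8] mean [460.2  19.3]
scene
blocktop 425 c [ 454.  -315.2] size [ 92.7 152.5] ang 84.2 z [32.7 39.5 45.1] mean [ 487.9 -308.4]
mirtop1 96 c [ 438.4 -310.2] size [ 27.4 121.4] ang 84.0 z [101.8 117.2 129.3] mean [ 448.9 -308.3]
posttop 46 c [ 485.2 -316.7] size [25.8 21.8] ang 5.9 z [136.6 140.9 145.4] mean [ 486.5 -317.3]
swivel 414 c [610.  77.] size [71.5 60.3] ang 39.6 z [45.  49.6 52.9] mean [610.9  78. ]
plate 4904 c [435.1 100.4] size [399.3 369.7] ang 89.9 z [ 3.4  7.3 11.3] mean [500.7 106.3]
cam 247 c [483.3 214. ] size [41.6 52.3] ang 41.4 z [ 96.9 102.9 106. ] mean [483.3 215.5]
bracket 126 c [458.3  18.6] size [64.  21.3] ang 54.2 z [ 84.1 102.4 115.9] mean [464.   23.2]
```

View pics/crops.png

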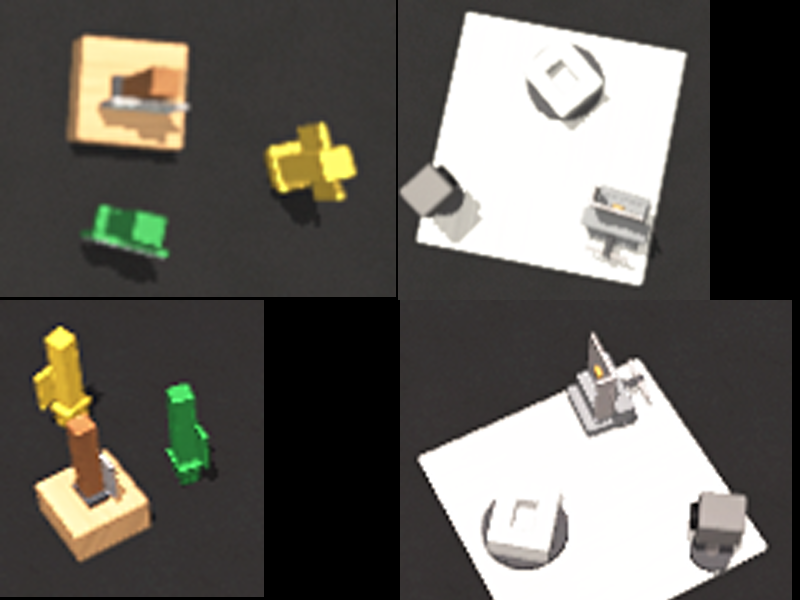

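The brown mirror stands in the wooden block, with its glass toward world -x. The green and yellow ones stand free on the bench, so this is the right one. Next I'll refine the rig yaw, the socket yaw and the block centre.

Run:
```python
from h import *
def ray(n,uv,z):
    d=np.ones((384,512),np.float32); p=camera_params(n); c=np.array(p['xyz'])
    P=cloud(n,d)-c; r=P[uv[:,1],uv[:,0]]
    return (c+r*((z-c[2])/r[:,2])[:,None])[:,:2].astype(np.float32)
def rr(q):
    r=cv2.minAreaRect(q); b=cv2.boxPoints(r); e=b[1]-b[0]; f=b[2]-b[1]
    return 'c %s  edge %.1f@%.1f deg, %.1f@%.1f'%(np.round(r[0],1),np.linalg.norm(e),np.degrees(np.arctan2(e[1],e[0])),np.linalg.norm(f),np.degrees(np.arctan2(f[1],f[0])))
for n in('top','scene'):
    im,d=load(n); P=cloud(n,d); X,Y,Z=[P[...,i] for i in range(3)]
    g=im.min(2)
    # plate: bright low-saturation, near z=8
    m=((g>170)&(abs(Z-8)<8)&(X>300)&(X<750)&(Y>-120)&(Y<320)).astype(np.uint8)
    m=cv2.morphologyEx(m,cv2.MORPH_OPEN,np.ones((3,3)))
    v,u=np.nonzero(m); print(n,'plate',rr(ray(n,np.c_[u,v],8)))
    m=(abs(Z-50)<8)&(abs(X-610)<60)&(abs(Y-76)<60); v,u=np.nonzero(m); print(' swivel',rr(ray(n,np.c_[u,v],50)))
    hole=(abs(X-610)<60)&(abs(Y-76)<60)&(Z<40); 
    m=(im[...,2].astype(int)-im[...,0]>50)&(abs(Z-40)<9)&(abs(X-480)<60)&(abs(Y+318)<60)
    v,u=np.nonzero(m); print(' block',rr(ray(n,np.c_[u,v],40)))
    m=(abs(Z-142)<9)&(abs(X-485)<30)&(abs(Y+318)<30); v,u=np.nonzero(m); q=ray(n,np.c_[u,v],142);print(' post',len(q),rr(q),q.mean(0))
    m=(abs(X-485)<45)&(abs(Y+318)<50)&(Z>55)&(Z<100)&(im.max(2).astype(int)-im.min(2)<45); print(' glass',m.sum(),rr(P[m][:,:2].astype(np.float32)))
    m=(im[...,2].astype(int)-im[...,0]>60)&(abs(X-460)<60)&(abs(Y-15)<60)&(Z>50); print(' rivet',m.sum(),np.round(P[m].mean(0),1))
```

```text
top plate c [534.8  89.9]  edge 270.9@-12.0 deg, 260.3@78.0
 swivel c [608.7  74.5]  edge 60.0@-50.7 deg, 71.7@39.3
 block c [ 482.9 -318.7]  edge 88.1@-6.4 deg, 89.4@83.6
 post 91 c [ 481.1 -318.4]  edge 20.0@-1.1 deg, 27.5@88.9 [ 481.3941  -318.57352]
 glass 72 c [ 477.1 -319. ]  edge 24.2@-6.2 deg, 61.9@83.8
 rivet 7 [458.9  11.5  93.4]
scene plate c [536.3  92. ]  edge 270.8@-12.0 deg, 262.4@78.0
 swivel c [611.1  78.1]  edge 60.6@-50.5 deg, 74.0@39.5
 block c [ 487.6 -314.3]  edge 88.1@-6.3 deg, 95.8@83.7
 post 50 c [ 488.2 -315.7]  edge 25.0@-7.9 deg, 28.8@82.1 [ 487.2626 -315.5566]
 glass 43 c [ 481.1 -309.7]  edge 48.0@-61.8 deg, 15.8@28.2
 rivet 11 [460.7  15.4  89.7]
```

```bash
cat > go.py <<'E'
import sys; from h import *
def plan(x,y,z,yawdeg):
    s=get_state(); r=rot(s['tcp_rot']); p=np.array(s['position'])
    t=R.from_euler('z',yawdeg,degrees=True)*R.from_euler('x',180,degrees=True)
    print('t',s['clock'],'pos',p.round(1),'yaw',(np.degrees(np.arctan2(*r.apply([1,0,0])[1::-1]))).round(2),'F',s['wrist_force'].round(1),'grip',round(s['grip_width'],3),'j',s['joint_positions'].round(2))
    print('slide',r.inv().apply(np.array([x,y,z])-p).round(1),'ang',(r.inv()*t).as_rotvec().round(4))
if __name__=='__main__': plan(*map(float,sys.argv[1:5]))
E
python3 go.py 484 -317.5 200 83.8
```

```text
t 0.1 pos [ 217.1 -612.1  238. ] yaw 19.53 F [-0.1 -1.5  0.6] grip 1.001 j [ 1.16  0.54 -0.    1.54  0.    1.07 -0.07]
slide [ 350.1 -188.4   38.2] ang [-1.4000e-03 -7.0000e-04 -1.1216e+00]
```

Emit:
servo_tool([
  {"slide":[350,-188,38],"angular":[0,0,-1.12],"grip":-1},
  {"slide":[350,-188,38],"angular":[0,0,-1.12],"grip":-1},
  {"slide":[350,-188,38],"angular":[0,0,-1.12],"grip":-1},
  {"slide":[350,-188,38],"angular":[0,0,-1.12],"grip":-1},
  {"slide":[350,-188,38],"angular":[0,0,-1.12],"grip":-1},
  {"slide":[350,-188,38],"angular":[0,0,-1.12],"grip":-1},
  {"slide":[350,-188,38],"angular":[0,0,-1.12],"grip":-1},
  {"slide":[350,-188,38],"angular":[0,0,-1.12],"grip":-1},
  {"slide":[350,-188,38],"angular":[0,0,-1.12],"grip":-1},
  {"slide":[350,-188,38],"angular":[0,0,-1.12],"grip":-1},
  {"slide":[350,-188,38],"angular":[0,0,-1.12],"grip":-1},
  {"slide":[350,-188,38],"angular":[0,0,-1.12],"grip":-1},
])

```text
clock: 1.3
position: [483.0, -320.2, 200.6]
tcp_rot: [0.0, 0.746, 0.666, -0.001]
wrist_force: [0.4, -0.0, -0.8]
grip_width: 0.997
```

```bash
python3 go.py 484 -317.5 107 83.8
```

```text
t 1.3 pos [ 483.  -320.2  200.6] yaw 83.51 F [ 0.4 -0.  -0.8] grip 0.997 j [ 0.76  0.49 -0.34  1.75  0.2   0.94  0.23]
slide [ 2.9  0.8 93.6] ang [-0.0007  0.0008 -0.005 ]
```

Emit:
servo_tool([
  {"slide":[3,1,30],"angular":[0,0,0],"grip":-1},
  {"slide":[3,1,60],"angular":[0,0,0],"grip":-1},
  {"slide":[3,1,85],"angular":[0,0,0],"grip":-1},
  {"slide":[3,1,94],"angular":[0,0,0],"grip":-1},
  {"slide":[3,1,94],"angular":[0,0,0],"grip":-1},
  {"slide":[3,1,94],"angular":[0,0,0],"grip":-1},
])

```text
clock: 1.9
position: [486.0, -316.4, 107.8]
tcp_rot: [0.001, 0.745, 0.667, 0.0]
wrist_force: [0.0, -0.3, 0.5]
grip_width: 0.999
```

Emit:
servo_tool([
  {"slide":[0,0,0],"angular":[0,0,0],"grip":1},
  {"slide":[0,0,0],"angular":[0,0,0],"grip":1},
  {"slide":[0,0,0],"angular":[0,0,0],"grip":1},
  {"slide":[0,0,0],"angular":[0,0,0],"grip":1},
  {"slide":[0,0,0],"angular":[0,0,0],"grip":1},
  {"slide":[0,0,0],"angular":[0,0,0],"grip":1},
  {"slide":[0,0,0],"angular":[0,0,0],"grip":1},
  {"slide":[0,0,0],"angular":[0,0,0],"grip":1},
  {"slide":[0,0,0],"angular":[0,0,0],"grip":1},
  {"slide":[0,0,0],"angular":[0,0,0],"grip":1},
])

```text
clock: 2.9
position: [485.5, -315.5, 106.7]
tcp_rot: [-0.0, 0.745, 0.667, -0.0]
wrist_force: [-0.2, -0.4, -0.4]
grip_width: 0.245
```

```bash
python3 go.py 484 -317.5 170 83.8
```

```text
t 2.9 pos [ 485.5 -315.5  106.7] yaw 83.7 F [-0.2 -0.4 -0.4] grip 0.245 j [ 0.73  0.61 -0.31  1.81  0.26  0.76  0.18]
slide [ -2.1  -1.3 -63.3] ang [-0.0002 -0.     -0.0018]
```

Emit:
servo_tool([
  {"slide":[0,0,-15],"angular":[0,0,0],"grip":1},
  {"slide":[0,0,-35],"angular":[0,0,0],"grip":1},
  {"slide":[0,0,-55],"angular":[0,0,0],"grip":1},
  {"slide":[0,0,-75],"angular":[0,0,0],"grip":1},
  {"slide":[0,0,-75],"angular":[0,0,0],"grip":1},
])

```text
clock: 3.4
position: [487.4, -316.4, 185.1]
tcp_rot: [0.003, 0.745, 0.667, 0.001]
wrist_force: [0.7, 0.1, -1.1]
grip_width: 0.248
```

```bash
python3 go.py 609 75.5 181 39.4
```

```text
t 3.4 pos [ 487.4 -316.4  185.1] yaw 83.69 F [ 0.7  0.1 -1.1] grip 0.248 j [ 0.75  0.5  -0.34  1.76  0.21  0.9   0.21]
slide [402.9  77.8   3.6] ang [5.800e-03 3.000e-04 7.731e-01]
```

Emit:
servo_tool([
  {"slide":[20,4,1],"angular":[0,0,0.04],"grip":1},
  {"slide":[60,12,3],"angular":[0,0,0.12],"grip":1},
  {"slide":[100,19,4],"angular":[0,0,0.2],"grip":1},
  {"slide":[140,27,4],"angular":[0,0,0.28],"grip":1},
  {"slide":[180,35,4],"angular":[0,0,0.36],"grip":1},
  {"slide":[220,42,4],"angular":[0,0,0.43],"grip":1},
  {"slide":[260,50,4],"angular":[0,0,0.51],"grip":1},
  {"slide":[300,58,4],"angular":[0,0,0.58],"grip":1},
  {"slide":[335,65,4],"angular":[0,0,0.65],"grip":1},
  {"slide":[370,71,4],"angular":[0,0,0.71],"grip":1},
  {"slide":[393,76,4],"angular":[0,0,0.75],"grip":1},
  {"slide":[403,78,4],"angular":[0,0,0.773],"grip":1},
  {"slide":[403,78,4],"angular":[0,0,0.773],"grip":1},
  {"slide":[403,78,4],"angular":[0,0,0.773],"grip":1},
  {"slide":[403,78,4],"angular":[0,0,0.773],"grip":1},
])

```text
clock: 4.9
position: [607.0, 74.8, 177.4]
tcp_rot: [0.0, 0.942, 0.337, -0.001]
wrist_force: [-0.4, -0.6, -0.7]
grip_width: 0.243
```

```bash
python3 - <<'E'
from h import *
ps=[]
for i in range(8):
    im,d=grab('scene' if i%2 else 'top'); s=get_state(); ps.append(np.r_[s['position'],rot(s['tcp_rot']).as_rotvec()])
print(np.mean(ps,0).round(3),np.std(ps,0).round(3),s['wrist_force'])
t,dt=load('top'); s,ds=load('scene')
a=cv2.resize(t[110:260,165:285],(440,550),interpolation=cv2.INTER_CUBIC)
c=cv2.resize(s[160:300,210:300],(350,545),interpolation=cv2.INTER_CUBIC)
C=np.zeros((550,795,3),np.uint8); C[:,:440]=a; C[:545,445:]=c; cv2.imwrite('pics/over.png',C)
E
python3 go.py 609 75.5 181 39.4
```

```text
[607.263  75.589 177.68    2.958   1.058  -0.   ] [0.091 0.478 0.099 0.    0.001 0.   ] [-0.33546393  0.72848417 -1.92515046]
t 5.3 pos [607.3  76.2 177.7] yaw 39.4 F [-0.3  0.7 -1.9] grip 0.246 j [-0.03  0.55 -0.23  1.68  0.15  0.92 -1.2 ]
slide [ 0.8  1.6 -3.3] ang [ 0.     -0.     -0.0001]
```

View pics/over.png

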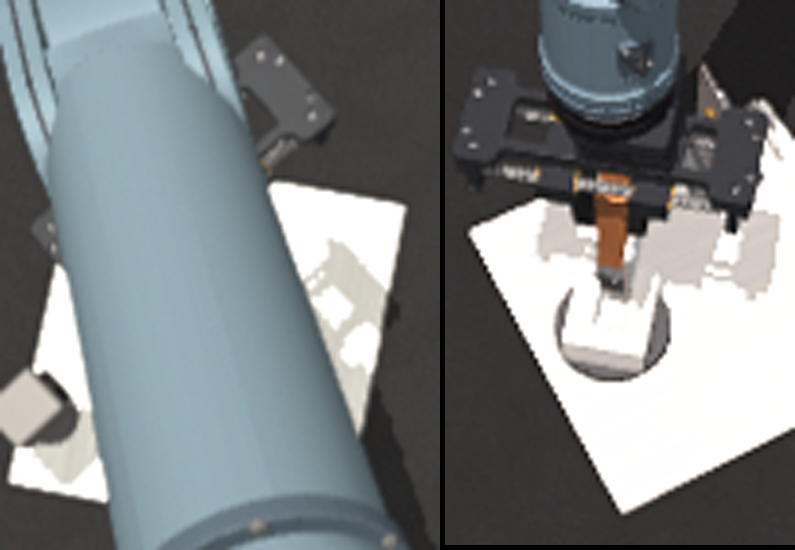

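The top view of the socket is blocked by the arm. The scene view shows the post at about crop (612,230), with its foot hanging just in front of and above the block at (610,330). I'll measure the post axis against the tool and the swivel in this same camera.

Run:
```python
from h import *
s=get_state(); r=rot(s['tcp_rot']); p=np.array([607.3,75.6,177.7])
im,d=load('scene'); P=cloud('scene',d); T=r.inv().apply((P-p).reshape(-1,3)).reshape(P.shape)
B=im.astype(int)
def st(m,n):
    q=T[m]; w=P[m]
    print(n,m.sum(),'tool mean',q.mean(0).round(1),'med',np.median(q,0).round(1),'x pct',np.percentile(q[:,0],[2,10,90,98]).round(1))
near=(abs(T[...,0])<40)&(abs(T[...,1])<30)
m=near&(B[...,2]-B[...,0]>40)&(T[...,2]>0)&(T[...,2]<60)
st(m,'brown')
v,u=np.nonzero(m)
for z in range(0,60,8):
    k=m&(T[...,2]>=z)&(T[...,2]<z+8)
    if k.sum()>3:
        print(z,k.sum(),T[k][:,:2].mean(0).round(1),T[k][:,0].min().round(1),T[k][:,0].max().round(1))
for z in range(60,96,6):
    k=(abs(T[...,0])<35)&(abs(T[...,1])<25)&(T[...,2]>=z)&(T[...,2]<z+6)
    if k.sum()>2: print('foot',z,k.sum(),T[k][:,:2].mean(0).round(1),T[k][:,0].min().round(1),T[k][:,0].max().round(1))
print('swivel scene in tool', r.inv().apply(np.array([610.3,77.3,50])-p), 'top', r.inv().apply(np.array([609.,74.7,50])-p))
```

```text
brown 75 tool mean [ 8.  -1.1 27. ] med [ 7.9 -0.7 26.2] x pct [ 5.8  6.4  9.3 10.9]
0 12 [ 7.7 -1.7] 5.7 9.0
8 13 [ 9.7 -3.2] 5.4 25.6
16 10 [ 7.7 -1.1] 5.9 9.6
24 10 [ 7.5 -1.2] 6.7 8.4
32 11 [ 7.7 -0.4] 6.4 8.6
40 7 [7.8 1. ] 6.4 9.5
48 11 [ 7.7 -0.7] 6.2 9.6
foot 60 9 [12.6  0.8] 7.3 15.1
foot 72 5 [11.6  1.8] 11.0 13.3
foot 78 8 [11.2 -1.5] 10.0 13.0
swivel scene in tool [  3.39716908   0.58482545 127.70002828] top [  0.74237591   1.76891719 127.70007756]
```

Run:
```python
from h import *
s=get_state(); r=rot(s['tcp_rot']); p=np.array([607.3,75.6,177.7])
im,d=load('scene'); P=cloud('scene',d); T=r.inv().apply((P-p).reshape(-1,3)).reshape(P.shape)
Z=P[...,2]
for z in range(20,60,5):
    k=(abs(T[...,0]-3)<45)&(abs(T[...,1])<40)&(Z>=z)&(Z<z+5)
    q=T[k]; h=np.sort(q[:,0]); f=q[q[:,0]>33]
    print(z,k.sum(),'max x',h[-3:].round(1),'face n',len(f),'med x',np.median(f[:,0]).round(2) if len(f) else '', 'y range',np.percentile(q[:,1],[1,99]).round(1))
k=(abs(T[...,0]-3)<45)&(abs(T[...,1])<40)&(abs(Z-50)<6)
rr=cv2.minAreaRect(T[k][:,:2].astype(np.float32)); print(rr)
k=(T[...,0]>5)&(T[...,0]<11)&(abs(T[...,1])<20)&(T[...,2]>20)&(T[...,2]<55)
print('post y ext',np.percentile(T[k][:,1],[2,25,50,75,98]).round(1),k.sum())
```

```text
20 98 max x [46.3 46.3 46.6] face n 34 med x 38.62 y range [-39.7  39. ]
25 48 max x [38.5 38.7 39.1] face n 12 med x 37.94 y range [-26.2  24.3]
30 31 max x [38.7 39.1 39.1] face n 20 med x 37.47 y range [-29.2  28. ]
35 24 max x [38.7 39.1 39.4] face n 13 med x 37.54 y range [-29.   25.9]
40 24 max x [38.8 39.  39.5] face n 17 med x 37.88 y range [-29.2  28.2]
45 190 max x [38.9 39.  39.3] face n 24 med x 36.9 y range [-28.8  30.6]
50 143 max x [37.6 38.7 38.9] face n 23 med x 35.65 y range [-28.3  29.8]
55 1 max x [-27.] face n 0 med x  y range [28. 28.]
((3.050373077392578, 1.0178260803222656), (60.33458709716797, 72.08525085449219), 89.49562072753906)
post y ext [-8.9 -3.5 -0.5  4.6  8.3] 47
```

Emit:
servo_tool([
  {"slide":[5.5,1,10],"angular":[0,0,0],"grip":1},
  {"slide":[5.5,1,20],"angular":[0,0,0],"grip":1},
  {"slide":[5.5,1,30],"angular":[0,0,0],"grip":1},
  {"slide":[5.5,1,34],"angular":[0,0,0],"grip":1},
  {"slide":[5.5,1,36],"angular":[0,0,0],"grip":1},
  {"slide":[5.5,1,36],"angular":[0,0,0],"grip":1},
  {"slide":[5.5,1,36],"angular":[0,0,0],"grip":1},
])

```text
clock: 6.0
position: [612.5, 79.2, 142.0]
tcp_rot: [0.0, 0.941, 0.337, 0.0]
wrist_force: [-0.6, -0.0, -1.9]
grip_width: 0.244
```

Run:
```python
from h import *
ps=[]
for i in range(5):
    im,d=grab('scene'); s=get_state(); ps.append(s['position'])
p=np.mean(ps,0); print(p.round(1),s['wrist_force'].round(1),s['torque'].round(2))
r=rot(s['tcp_rot'])
P=cloud('scene',d); T=r.inv().apply((P-p).reshape(-1,3)).reshape(P.shape); Z=P[...,2]
f=(T[...,0]>20)&(T[...,0]<45)&(abs(T[...,1])<28)&(Z>28)&(Z<46); q=T[f]; q=q[q[:,0]>q[:,0].max()-5]; print('block face x',np.median(q[:,0]),'-> centre',np.median(q[:,0])-35)
k=(abs(T[...,0])<22)&(abs(T[...,1])<16)&(T[...,2]>5)&(T[...,2]<50)&(im[...,2].astype(int)-im[...,0]>40); print('post face centre',np.median(T[k],0).round(1),k.sum(),'y',np.percentile(T[k][:,1],[5,95]))
k=(abs(T[...,0])<45)&(abs(T[...,1])<40)&(abs(Z-50)<5); print(cv2.minAreaRect(T[k][:,:2].astype(np.float32)))
c=cv2.resize(im[190:280,215:305],(600,600),interpolation=cv2.INTER_CUBIC); cv2.imwrite('pics/near.png',c)
```

```text
[612.5  79.2 142.1] [-0.2 -0.4 -1.7] [-0.02  0.   -0.02]
block face x 30.87516027533578 -> centre -4.12483972466422
post face centre [ 7.6 -0.9 23.4] 56 y [-10.4882758    8.79568415]
((-3.2731475830078125, 0.31955718994140625), (60.134029388427734, 73.35901641845703), 89.75434112548828)
```

View pics/near.png

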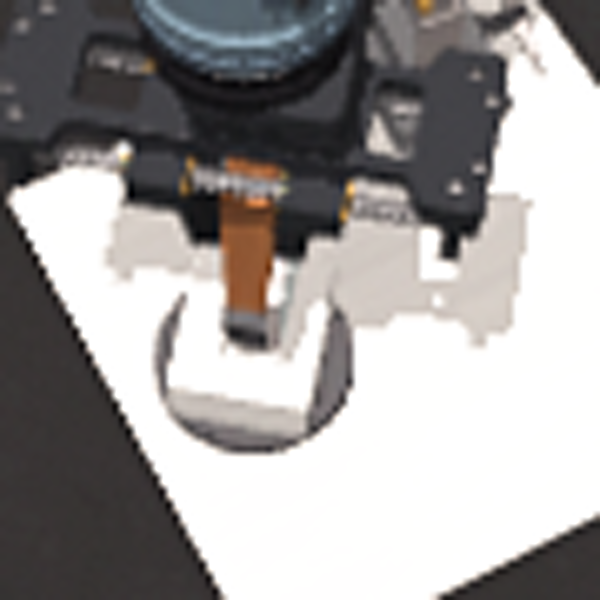

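The post now lines up with the socket to within about 1 mm: the post centre is at tool x -3.4 and the block centre at -3.3 to -4.1. The foot hangs just above the mouth. I'll descend in steps and watch the force.

Emit:
servo_tool([
  {"slide":[-0.2,0.7,3],"angular":[0,0,0],"grip":1},
  {"slide":[-0.2,0.7,6],"angular":[0,0,0],"grip":1},
  {"slide":[-0.2,0.7,9],"angular":[0,0,0],"grip":1},
  {"slide":[-0.2,0.7,12],"angular":[0,0,0],"grip":1},
  {"slide":[-0.2,0.7,12],"angular":[0,0,0],"grip":1},
])

```text
clock: 6.75
position: [612.3, 78.3, 129.1]
tcp_rot: [0.0, 0.941, 0.337, -0.0]
wrist_force: [0.6, -1.1, -2.3]
grip_width: 0.244
```

Emit:
servo_tool([
  {"slide":[0,0,3],"angular":[0,0,0],"grip":1},
  {"slide":[0,0,6],"angular":[0,0,0],"grip":1},
  {"slide":[0,0,9],"angular":[0,0,0],"grip":1},
  {"slide":[0,0,11],"angular":[0,0,0],"grip":1},
  {"slide":[0,0,12],"angular":[0,0,0],"grip":1},
  {"slide":[0,0,12],"angular":[0,0,0],"grip":1},
])

```text
clock: 7.35
position: [612.5, 78.4, 117.5]
tcp_rot: [0.0, 0.941, 0.337, -0.0]
wrist_force: [-0.4, 0.0, -1.5]
grip_width: 0.247
```

Run:
```python
from h import *
ps=[]
for i in range(5):
    im,d=grab('scene'); s=get_state(); ps.append(np.r_[s['position'],s['wrist_force'],s['torque']])
print(np.mean(ps,0).round(2))
c=cv2.resize(im[190:280,215:305],(600,600),interpolation=cv2.INTER_CUBIC); cv2.imwrite('pics/in.png',c)
```

```text
[ 6.1253e+02  7.8490e+01  1.1774e+02 -1.5000e-01 -1.8000e-01 -1.2600e+00
 -9.0000e-02 -5.0000e-02 -0.0000e+00]
```

View pics/in.png

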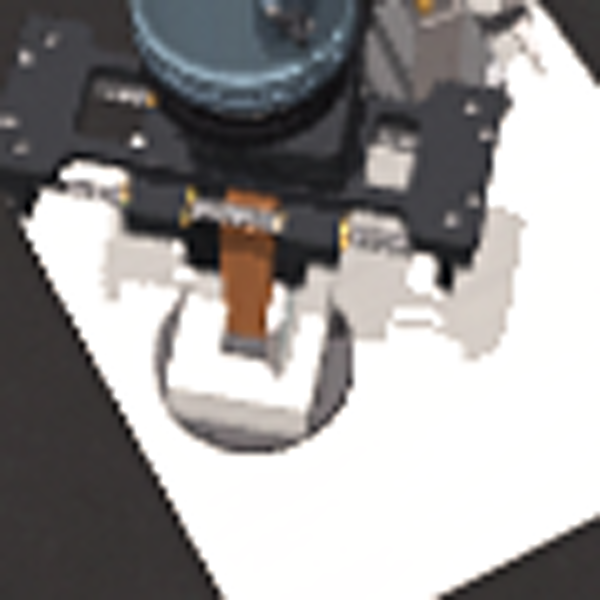

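The foot is in the hole and only the collar shows, at (245,340). I'll press down until the collar seats.

Emit:
servo_tool([
  {"slide":[0,0,1],"angular":[0,0,0],"grip":1},
  {"slide":[0,0,2],"angular":[0,0,0],"grip":1},
  {"slide":[0,0,2],"angular":[0,0,0],"grip":1},
])

```text
clock: 7.9
position: [612.9, 78.7, 116.6]
tcp_rot: [0.0, 0.941, 0.337, 0.0]
wrist_force: [-1.7, 0.6, 4.7]
grip_width: 0.248
```

Run:
```python
from h import *
ps=[]
for i in range(3):
    get_image('scene'); s=get_state(); ps.append(np.r_[s['position'],s['wrist_force'],s['torque']])
print(np.mean(ps,0).round(2))
```

```text
[ 6.1285e+02  7.8710e+01  1.1653e+02 -1.8000e+00 -3.7000e-01  4.6300e+00
 -1.0000e-01  3.9000e-01  1.0000e-02]
```

Seated: Fz rose by 6 N, and TCP z of 116.5 puts the foot underside at about 28 mm. Next I'll turn it +0.674 rad (counter-clockwise) about the swivel axis, which lies at tool x of about -3.7.

Emit:
servo_tool([
  {"slide":[0,-0.2,0],"angular":[0,0,-0.05],"grip":1},
  {"slide":[0,-0.4,0],"angular":[0,0,-0.1],"grip":1},
  {"slide":[0,-0.6,0],"angular":[0,0,-0.15],"grip":1},
  {"slide":[-0.1,-0.7,0],"angular":[0,0,-0.2],"grip":1},
  {"slide":[-0.1,-0.9,0],"angular":[0,0,-0.25],"grip":1},
  {"slide":[-0.2,-1.1,0],"angular":[0,0,-0.3],"grip":1},
  {"slide":[-0.2,-1.3,0],"angular":[0,0,-0.35],"grip":1},
  {"slide":[-0.3,-1.4,0],"angular":[0,0,-0.4],"grip":1},
  {"slide":[-0.4,-1.6,0],"angular":[0,0,-0.45],"grip":1},
  {"slide":[-0.5,-1.8,0],"angular":[0,0,-0.5],"grip":1},
  {"slide":[-0.6,-1.9,0],"angular":[0,0,-0.55],"grip":1},
  {"slide":[-0.6,-2.1,0],"angular":[0,0,-0.6],"grip":1},
  {"slide":[-0.8,-2.2,0],"angular":[0,0,-0.65],"grip":1},
  {"slide":[-0.8,-2.3,0],"angular":[0,0,-0.675],"grip":1},
  {"slide":[-0.8,-2.3,0],"angular":[0,0,-0.675],"grip":1},
  {"slide":[-0.8,-2.3,0],"angular":[0,0,-0.675],"grip":1},
])

```text
clock: 9.65
position: [610.7, 80.0, 116.6]
tcp_rot: [0.0, 0.777, 0.63, 0.0]
wrist_force: [-2.3, 0.6, 4.5]
grip_width: 0.244
```

Run:
```python
from h import *
ps=[]
for i in range(4):
    im,d=grab('scene'); s=get_state(); r=rot(s['tcp_rot']); ps.append(np.r_[s['position'],s['wrist_force'],s['torque'],np.degrees(np.arctan2(*r.apply([1,0,0])[1::-1]))])
p=np.mean(ps,0); print(p.round(2),s['grip_width'])
P=cloud('scene',d); T=r.inv().apply((P-p[:3]).reshape(-1,3)).reshape(P.shape); Z=P[...,2]
X,Y=P[...,0],P[...,1]
for lo,hi in((45,55),(46,53)):
    k=(abs(X-610)<45)&(abs(Y-77)<45)&(Z>lo)&(Z<hi); rc=cv2.minAreaRect(P[k][:,:2].astype(np.float32)); print('swivel',np.round(rc[0],1),np.round(rc[1],1),rc[2])
k=(abs(T[...,0])<25)&(abs(T[...,1])<25)&(T[...,2]>5)&(T[...,2]<50)&(im[...,2].astype(int)-im[...,0]>40); q=T[k]; print('post',np.median(q,0).round(1),k.sum())
tc,_=grab('top'); c=np.zeros((600,800,3),np.uint8)
c[:,:400]=cv2.resize(im[185:290,225:295],(400,600),interpolation=cv2.INTER_CUBIC); c[:,400:]=cv2.resize(tc[130:250,180:260],(400,600),interpolation=cv2.INTER_CUBIC); cv2.imwrite('pics/turn.png',c)
```

```text
[ 6.1070e+02  8.0020e+01  1.1657e+02 -1.6900e+00 -3.0000e-01  5.3000e+00
 -1.2000e-01  3.9000e-01 -1.2000e-01  7.8070e+01] 0.24621656094442443
swivel [609.9  76.9] [71.1 60.5] 72.68241119384766
swivel [609.8  76.9] [71.  60.5] 72.6056900024414
post [ 7.5  2.2 27.7] 62
```

View pics/turn.png

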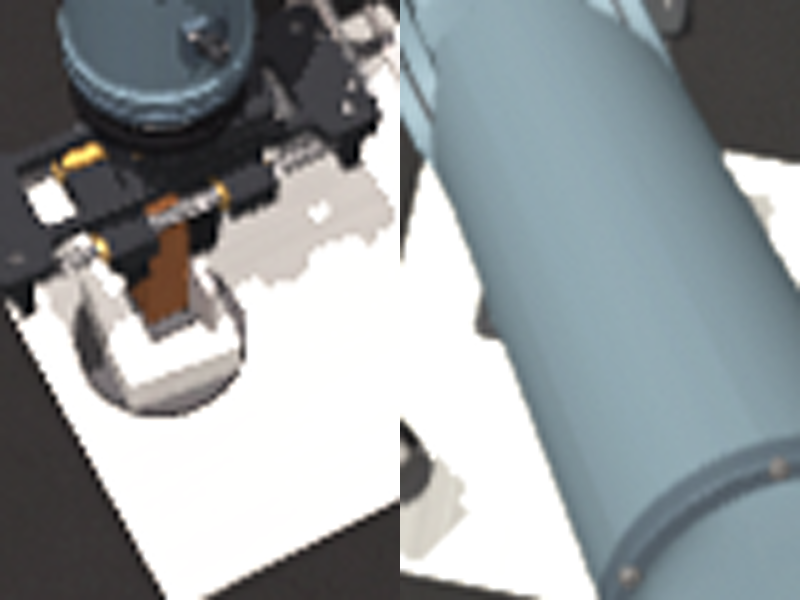

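The tool is at 78.07°, so the mirror's x axis is at -11.9° against -12.0° for the rig. The block lags by 5.4°, which matches the plug's geometric play of about 5° taken up against the spring. The wrist moment of -0.12 N m also matches the spring. The collar rests on the block at crop (170,325). I'll hand it in.

Run:
```python
from h import *
print(job_done()); s=get_state(); print(s['clock'],s['position'],s['grip_width'])
```

```text
the job is handed in; nothing more can be done
None
the job is handed in; nothing more can be done
```

I moved the brown-post mirror from the wooden block to the swivel socket and plugged it home with its face on the camera's side. I then turned it 0.675 rad against the spring and handed the job in at about 10 s with the gripper still holding it. No verdict was reported.

**Last checks**
- **Depth:** TCP height 116.6 mm puts the foot at about 28 mm, which is fully home. It presses down with about 6 N.
- **Angle:** The mirror's x axis is at about -11.9°, against -12.0° measured for the rig. The mirror's angle comes from the gripper's yaw, because the glass could not be seen directly at the end.
- **Swivel lag:** The swivel block lags the mirror by 5.4°, which fits the plug's play. The wrist moment of about 0.12 N m fits the spring.
- **Grip:** The gripper opening stayed at the post's width throughout.

**Disagreement and gaps**
- The two cameras disagreed by about 2 to 3 mm on the socket's position. I aligned the post with the socket in the scene camera, and it went in without side force.
- The top camera was blocked by the arm at the end.
- I did not re-measure the jar, spool and hammer; no planned move came near them.

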